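# Slide the trivet into the red box's drying pocket

## Robot

A 6-joint arm with a two-finger parallel gripper is mounted at the origin on the work surface. World frame = base frame: x ahead of the robot, y to its left, z up, the work surface at z = 0. Lengths are in m, angles in degrees, forces in N, time in s.
With the tool pointing down it reaches from about 0.4 to 0.825 m from the base axis. Payload 7 kg.
Tool frame: the origin (TCP) lies midway between the tips of the shut fingers; the grasp point (between the pads) lies 19 mm behind it; z points along the fingers, y is the direction in which the jaws open and shut (so a half turn about z gives the same grasp; the last joint's range is limited). The gripper opens to 88 mm and grips with 3 to 60 N. Pads are 19 mm wide; open, the fingers measure 130 mm over their backs; the gripper's body (78 mm by 193 mm) begins 47 mm behind the grasp point.
Start: joints at [-55.686, 20.546, 0.682, 0, -70.136, -16.507], TCP at [0.206, -0.643, 0.227] pointing down, gripper open.
Joint ranges: [-176.03, 176.03], [-82.01, 121.73], [-58.28, 71.71], [-173.87, 95.51], [-174.79, -0.11], [-173.66, 173.66]. Speed limits (degrees/s): [136.94, 136.94, 172.46, 180, 180, 180].

## Interface

Orientations are given as [roll, pitch, yaw] about the fixed x, y, z axes, in that order (R = Rz(yaw) Ry(pitch) Rx(roll)).
In Python, from plant import sensors, cams, job gives the robot as it stands.
- The arm moves only by the tool move_arm, never from a script. Its argument "commands" is a list of rows, each a list of 7 numbers: the finger opening in cm, from 0 to 8.76, then the shift along the tool's x, y, z in cm, then the turn, a rotation vector about the tool's x, y, z in rad. In form: [[hand, x, y, z, wx, wy, wz], ...]. A call has exactly 8 rows; each row is the pose to reach, as a shift and turn from the pose commanded when the call began, along the tool's axes at that moment; what a row does not reach only later rows make up. A row lasts 1/8 s, in which the tool goes at most 62.5 mm and 10.7 degrees, less where a joint would pass 70% of its speed; a pose out of reach is approached as far as the arm can. A call with a gripper value outside its range is refused whole. The fingers move at their own pace and stop on an object; the grip force is fixed at half the most. Time passes only in rows, so rows that repeat a pose let the fingers close, or fill a call up. It gives the time, the measured TCP pose, the force and the opening at its end, in the units of the state.
- sensors.get_obs(): the state, without advancing time (a new reading comes with each control period).
- cams.snapshot(name): name is "scene" or "side" or "wrist"; returns a dict with "frame" (420x560x3 uint8, red, green, blue), "camera_matrix" (3x3 intrinsics, pixels), "R" (3x3) and "t" (3): a world point X has camera coordinates R X + t. Camera axes: x right, y down, z forward; pixel columns grow to the right and rows downward; lengths in m; the calibration is good to about 2 mm. The wrist camera is an equidistant fisheye: a pixel r from the principal point sees the ray r / f radians off the axis. A picture is of the moment at which its call begins. There is no depth.
- job.close_job(): hands the job in, once; it reports no verdict.
The state is a dict: "clock": time; "joint_pos": joint angles; "qvel": joint speeds; "tau": joint torques, N m; "tool_pos": TCP position; "orientation": TCP orientation; "force": force on the tool from outside, world axes, zero at the start; "moment": the same for the moment, N m; "opening": finger opening in m.
Only numpy, scipy, OpenCV 4.12 (cv2) and the standard library are available. Lean on these libraries where they do the work, as an engineer would, in place of code of your own. Each camera call takes 0.05 s, during which the arm holds its last target.

## Task

Open the flip-top lid of the red box all the way until it meets its stop, then slide the round trivet along the top of the box, without lifting it, until it drops flat into the shallow pocket that was under the lid. Leave the lid standing fully open so that the damp trivet can dry, and leave the other things on the shelf where they are.

Things in the scene. Friction and masses are not known exactly. Their poses are not given: they have to be found in the camera images.
- red_box: Low red plastic box, fixed, 140 (x) by 300 (y) by 57 mm high. Origin: centre of its underside; x points away from the robot at yaw 0, y along its length. Its flat top deck (50 mm above the origin) runs from y = -22 mm to its open end at y = +150. Rails 8 mm wide along both long edges rise to 57 mm, leaving a channel from x = -62 to +62 mm along deck and pocket.
- pocket (a point): Centre of the pocket's floor, at (0, -83, 38) mm in the box's frame. The pocket, under the lid, is 124 mm (x) by 122 mm (y), from y = -144 to -22 mm, its floor 12 mm below the deck, with a sharp step down from the deck at y = -22 and walls up to 57 mm on its three other sides.
- box_lid (a joint): Angle of the box's flip-top lid over the pocket, rad: 0 closed (level), grows as its near edge is raised, stop at 1.7 (just beyond upright). The hinge lies along the box's y at the far (+x) edge; it is stiff, so the lid stays where left (2 to 3 N at the tongue moves it). Starts closed or slightly ajar. Panel 128 mm wide along y, 6 mm thick, from 4 to 136 mm from the hinge.
- lid_hinge (a point): Point on the lid's hinge line at the middle of the lid's width, at (66, -83, 61) mm in the box's frame.
- lid_tongue (a point): Grip point on the lid's tongue, 162 mm from the hinge line in the lid's plane, mid-width. The tongue sticks out 40 mm from the lid's near edge (136 to 176 mm from the hinge line), 16 mm wide along y, 10 mm thick; closed, it is level and juts out past the box's near side, 56 mm clear above the shelf.
- trivet: Round, flat, hard dark silicone trivet, 110 mm in diameter, 10 mm thick, about 0.12 kg, lying on the box's deck beside the lid. Origin: centre of its underside.
- planter: White ceramic planter pot, about 104 mm wide and 95 mm high, standing on the shelf; origin at the centre of its underside. A bystander.
- mug: Ceramic mug with a handle, 76 mm wide, 85 mm high; origin at the centre of its underside. A bystander.
- jar: Closed glass jar, 60 mm wide, 85 mm high; origin at the centre of its underside. A bystander.
- carabiner: Chrome carabiner lying flat, about 80 by 45 mm, 10 mm thick; origin at the middle of its underside. A bystander.
- notebook: Small hard-cover notebook lying flat, 115 by 80 by 16 mm; origin at the middle of its underside. A bystander.
- screwdriver: Screwdriver lying flat, 170 mm long along its own x, about 30 mm thick. A bystander.
Not all that is in view belongs to the job. What is shaped like the trivet but brown or yellow is not meant.

How it is judged:
By the outcome, as a careful person would: the job done as asked, in the order asked, and still so for the second after the job is handed in, with the robot touching nothing.
It also fails if it takes over 48 s, if anything falls off the work surface, if the arm or the gripper's body presses on something with over 40 N, if the wrist force passes 120 N, or if a joint passes its speed limit or range.

## Working session

There is one attempt and no reset: what is moved stays moved. The work goes in short steps, Python scripts to look and compute and a tool call to move; the robot and the scene stay as the last step left them, time stands still between calls to the robot, and variables do not carry over. Pictures are saved under pics/ and viewed, and the job is handed in when it is done.

Besides the shell and the picture viewer there is one more tool, called after "Call:" as name(argument=value, ...), one argument or row to a line, values as JSON. move_arm: Moves the arm, as the interface text tells. Its arguments: {"type":"object","properties":{"commands":{"type":"array"}},"required":["commands"]}

```bash
mkdir -p pics; ls
cat > h.py <<'E'
import numpy as np,cv2
from plant import sensors,cams,job
def snap(n,f):
    s=cams.snapshot(n); cv2.imwrite('pics/'+f,cv2.cvtColor(s['frame'],cv2.COLOR_RGB2BGR)); np.savez('pics/'+f[:-4]+'.npz',**s); return s
E
python3 - <<'E'
from h import *
for n in ['scene','side','wrist']:
    s=snap(n,n+'0.png'); print(n,s['camera_matrix'].tolist(),(-s['R'].T@s['t']).round(3),s['R'].round(3).tolist())
print(sensors.get_obs())
E
```

```text
pics
scene [[507.93122426276796, 0.0, 277.50439321474], [0.0, 507.93122426276796, 211.7329434610514], [0.0, 0.0, 1.0]] [1.125 0.469 1.141] [[-0.621, 0.783, -0.009], [0.659, 0.516, -0.547], [-0.424, -0.346, -0.837]]
side [[414.8407330839198, 0.0, 271.7173894457875], [0.0, 414.8407330839198, 210.5238120196399], [0.0, 0.0, 1.0]] [0.332 0.491 0.702] [[-0.872, -0.489, -0.013], [-0.376, 0.687, -0.622], [0.313, -0.537, -0.783]]
wrist [[325.19226210127806, 0.0, 281.3625035320985], [0.0, 325.19226210127806, 209.64257158133904], [0.0, 0.0, 1.0]] [ 0.143 -0.663  0.383] [[-0.307, 0.952, 0.002], [0.922, 0.296, 0.25], [0.237, 0.078, -0.968]]
{'clock': 0.15, 'joint_pos': array([-5.56844003e+01,  2.05815616e+01,  6.44336554e-01, -1.22961648e-02,
       -7.01373370e+01, -1.65058666e+01]), 'qvel': array([ 0.12074213, -0.09229261,  0.08280425,  0.06880038,  0.09808713,
        0.04387815]), 'tau': array([-8.22146285e-04, -5.83275998e+01,  2.93290454e+01,  7.00107470e+00,
        8.73838988e-03, -1.07748710e-04]), 'tool_pos': array([ 0.20627848, -0.64230195,  0.225839  ]), 'orientation': array([ 1.79925226e+02, -1.01013272e-02, -1.62194446e+02]), 'force': array([-0.14375315, -0.32688772, -0.01574122]), 'moment': array([ 0.01276077, -0.00295615,  0.0717069 ]), 'opening': 0.08744655908164688}
```

View pics/scene0.png

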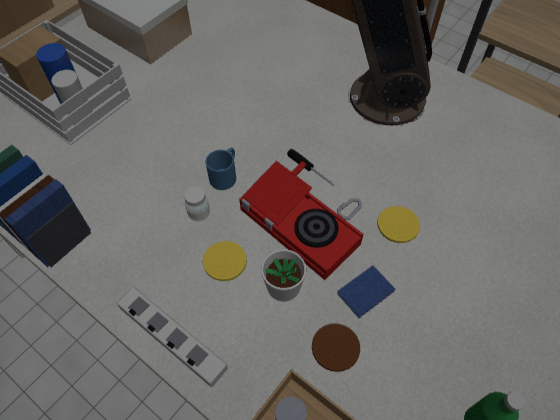

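View pics/side0.png

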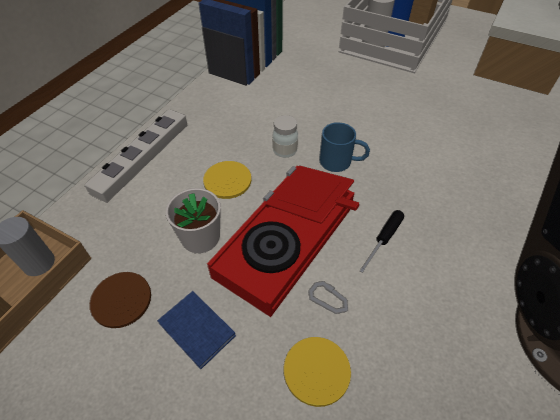

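View pics/wrist0.png

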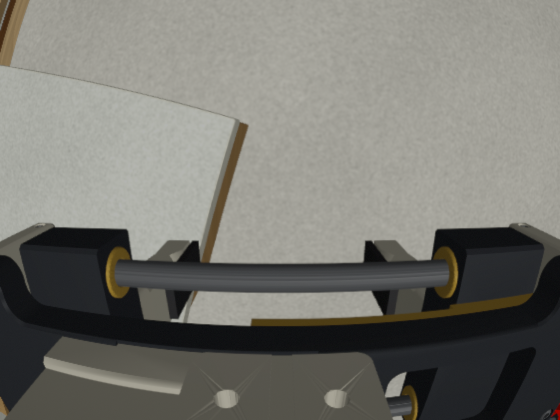

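The dark ringed disc on the red box's deck, at scene (317,228) and side (271,247), is the trivet. The look-alikes are yellow discs at scene (399,224) and (225,261) and a brown one at (336,347), and their colour and place on the shelf rule them out. The tongue is at about side (347,202) and scene (300,168). I'll confirm in enlarged crops.

Run:
```python
from h import *
a=cv2.imread('pics/scene0.png')[140:300,180:380]; b=cv2.imread('pics/side0.png')[100:330,180:420]
cv2.imwrite('pics/c_scene.png',cv2.resize(a,None,fx=3.75,fy=3.75,interpolation=cv2.INTER_CUBIC))
cv2.imwrite('pics/c_side.png',cv2.resize(b,None,fx=2.6,fy=2.6,interpolation=cv2.INTER_CUBIC))
```

```text
(no output)
```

View pics/c_scene.png

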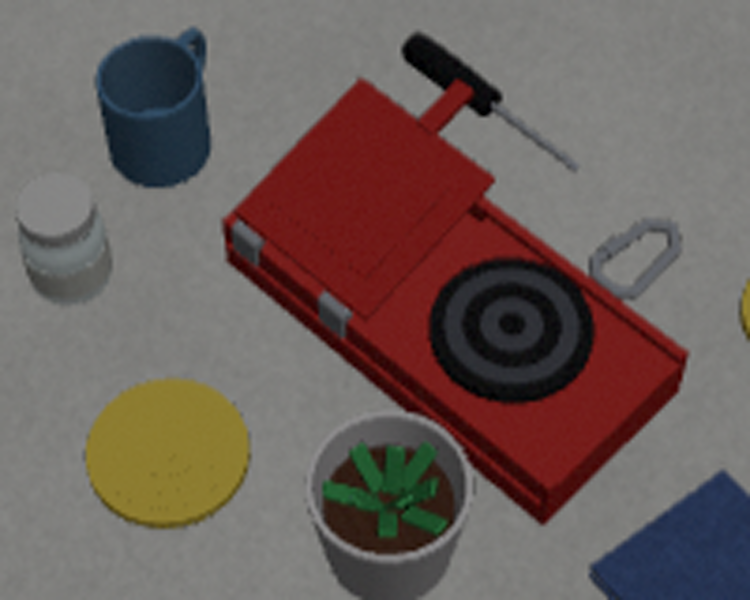

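View pics/c_side.png

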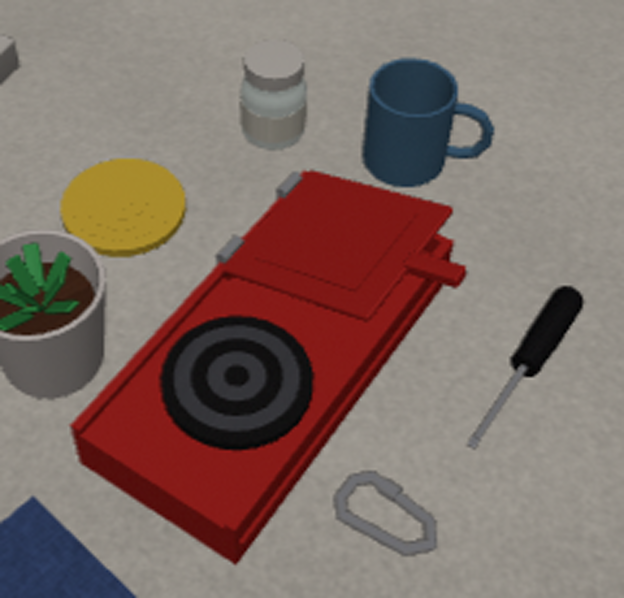

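Confirmed: the dark ringed trivet lies on the deck, and the lid is slightly ajar. Next I triangulate the corners and the tongue.

```bash
cat >> h.py <<'E'
def L(f):
    return dict(np.load('pics/'+f+'.npz'))
def proj(s,X): 
    c=s['R']@np.asarray(X,float)+s['t']; u=s['camera_matrix']@c; return u[:2]/u[2]
def ray(s,p):
    d=s['R'].T@np.linalg.inv(s['camera_matrix'])@np.array([p[0],p[1],1.]); return -s['R'].T@s['t'],d/np.linalg.norm(d)
def plane(s,p,z):
    o,d=ray(s,p); return o+d*(z-o[2])/d[2]
def tri(s1,p1,s2,p2):
    Q=[];
    for s,p in((s1,p1),(s2,p2)):
        o,d=ray(s,p);Q.append((o,d))
    A=sum(np.eye(3)-np.outer(d,d) for o,d in Q);b=sum((np.eye(3)-np.outer(d,d))@o for o,d in Q)
    X=np.linalg.solve(A,b); return X,np.linalg.norm(np.cross(X-Q[0][0],Q[0][1]))
E
python3 - <<'E'
from h import *
a=L('scene0');b=L('side0')
def disc(s,box):
    f=s['frame'].astype(int);m=((f.max(2)-f.min(2)<30)&(f.max(2)<110)).astype(np.uint8)
    mm=np.zeros_like(m);x0,y0,x1,y1=box;mm[y0:y1,x0:x1]=m[y0:y1,x0:x1]
    c=max(cv2.findContours(mm,0,1)[0],key=cv2.contourArea);h=cv2.convexHull(c);e=cv2.fitEllipse(h);return e
ea=disc(a,(285,200,350,255));eb=disc(b,(235,215,305,275));print(ea,eb)
print('trivet',tri(a,ea[0],b,eb[0]),plane(a,ea[0],.055),plane(b,eb[0],.055))
S=lambda x,y:(x/3.75+180,y/3.75+140)
D=lambda x,y:(x/2.6+180,y/2.6+100)
P={'far_open':((545,487),(73,428)),'near_open':((686,353),(240,532)),'lid_near_back':((360,79),(452,209)),'lid_near_front':((494,181),(369,318)),'tong_tip_front':((474,84),(462,284)),'tong_tip_back':((458,77),(466,267)),'lid_far_front':((370,318),(222,272)),'lid_far_back':((232,212),(304,172))}
for k,(p,q) in P.items(): print(k,*tri(a,S(*p),b,D(*q)))
X={}
for k in ('far_open','near_open'): print(k,plane(a,S(*P[k][0]),.057),plane(b,D(*P[k][1]),.057))
print(plane(a,S(224,222),.057))
E
```

```text
((316.0003356933594, 227.6876983642578), (38.21009826660156, 43.46949005126953), 93.5870132446289) ((270.7829284667969, 246.8395538330078), (51.10599136352539, 58.175289154052734), 88.19754028320312)
trivet (array([0.55113427, 0.1230667 , 0.05203297]), np.float64(0.0007258709381435922)) [0.55304016 0.12473633 0.055     ] [0.55005016 0.12394665 0.055     ]
far_open [0.63248004 0.21030743 0.05101699] 4.070414577700105e-05
near_open [0.49234048 0.22394152 0.04930082] 0.002044679940673247
lid_near_back [ 0.47045006 -0.06898512  0.09289582] 0.00154381092631441
lid_near_front [0.48236126 0.05594352 0.091633  ] 0.0027239299944206716
tong_tip_front [0.43382619 0.00375776 0.10498771] 0.00011410308768295636
tong_tip_back [ 0.43691292 -0.00838676  0.10794056] 0.001136556265608448
lid_far_front [0.60657906 0.04718642 0.06191449] 0.0014417513158491086
lid_far_back [ 0.59947527 -0.07879921  0.06333011] 0.0002764148159596632
far_open [0.63517234 0.2116851  0.057     ] [0.62972053 0.21293354 0.057     ]
near_open [0.49762346 0.22768427 0.057     ] [0.49018086 0.22496277 0.057     ]
[ 0.60604084 -0.08117453  0.057     ]
```

Call:
move_arm(
  commands=[
    [8.7, -3.7, 4.6, 0, 0, 0, 0.05],
    [8.7, -7.4, 9.2, 0, 0, 0, 0.1],
    [8.7, -11.1, 13.9, 0, 0, 0, 0.15],
    [8.7, -14.8, 18.5, 0, 0, 0, 0.2],
    [8.7, -18.5, 23.1, 0, 0, 0, 0.25],
    [8.7, -22.2, 27.7, 0, 0, 0, 0.3],
    [8.7, -25.9, 32.3, 0, 0, 0, 0.35],
    [8.7, -29.6, 36.9, 0, 0, 0, 0.406],
  ],
)

```text
clock: 1.15
tool_pos: [0.3756, -0.199, 0.2267]
orientation: [180.0, 0.0, 174.4]
force: [1.1, -0.5, 0.1]
opening: 0.087
```

Call:
move_arm(
  commands=[
    [5, -1.4, 5, 0, 0, 0, 0],
    [5, -2.8, 10, 1, 0, 0, 0],
    [5, -4.2, 15, 2, 0, 0, 0],
    [5, -5.5, 20.1, 3, 0, 0, 0],
    [5, -5.5, 20.1, 4, 0, 0, 0],
    [5, -5.5, 20.1, 5, 0, 0, 0],
    [5, -5.5, 20.1, 6, 0, 0, 0],
    [5, -5.5, 20.1, 6, 0, 0, 0],
  ],
)

```text
clock: 2.15
tool_pos: [0.4485, -0.007, 0.1658]
orientation: [-180.0, -0.1, 174.5]
force: [0.7, -0.1, -0.1]
opening: 0.0499
```

Run:
```python
from h import *
for n in ['wrist','side']: s=snap(n,n+'1.png')
o=sensors.get_obs();print(o['tool_pos'],o['orientation'],o['opening'],o['joint_pos'])
```

```text
[ 0.44924439 -0.00660878  0.16678087] [-1.79996383e+02  1.44578211e-02  1.74482879e+02] 0.04986647519220781 [ 2.44373606e+01  1.82923200e+00 -3.15860711e+01  1.24050583e-02
 -5.65739772e+01 -1.19961315e+02]
```

View pics/wrist1.png

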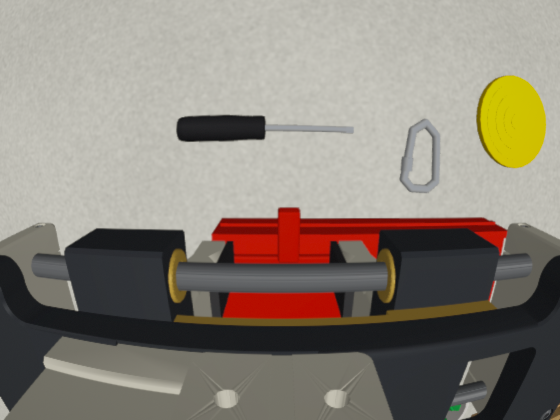

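View pics/side1.png

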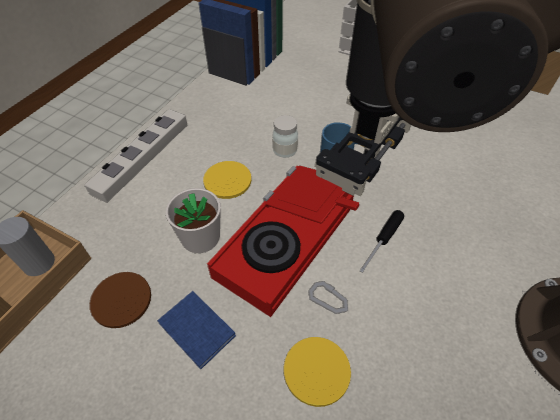

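The wrist view shows the tongue between the fingers, its tip at (289,208), with about even margins. I'll cast it as a check.

```bash
cat >> h.py <<'E'
def wplane(s,p,z):
    K=s['camera_matrix'];v=(np.array(p,float)-K[:2,2])/K[0,0];r=np.linalg.norm(v)
    d=s['R'].T@np.append(v/r*np.sin(r),np.cos(r)); o=-s['R'].T@s['t']; return o+d*(z-o[2])/d[2]
E
python3 - <<'E'
from h import *
s=L('wrist1')
for p in [(278,208),(300,208),(279,257),(300,257)]: print(p,wplane(s,p,.103),wplane(s,p,.107))
E
```

```text
(278, 208) [ 0.43745271 -0.00786989  0.103     ] [ 0.4364573  -0.00772838  0.107     ]
(300, 208) [0.43892226 0.00745315 0.103     ] [0.43790018 0.00731668 0.107     ]
(279, 257) [ 0.47434115 -0.01079454  0.103     ] [ 0.47267653 -0.01059997  0.107     ]
(300, 257) [0.47585086 0.00452926 0.103     ] [0.47415884 0.00444583 0.107     ]
```

Call:
move_arm(
  commands=[
    [5, 0, 0.5, 2.5, 0, 0, 0],
    [5, 0, 0.5, 5, 0, 0, 0],
    [5, 0, 0.5, 7, 0, 0, 0],
    [5, 0, 0.5, 8.5, 0, 0, 0],
    [5, 0, 0.5, 8.5, 0, 0, 0],
    [0.5, 0, 0.5, 8.5, 0, 0, 0],
    [0.5, 0, 0.5, 8.5, 0, 0, 0],
    [0.5, 0, 0.5, 8.5, 0, 0, 0],
  ],
)

```text
clock: 3.25
tool_pos: [0.45, -0.0009, 0.0821]
orientation: [180.0, 0.1, 174.5]
force: [0.1, -0.2, -0.1]
opening: 0.0252
```

Run:
```python
from h import *
for n in ['wrist']: s=snap(n,n+'2.png')
o=sensors.get_obs();print(o['tool_pos'],o['orientation'],o['opening'],o['force'])
```

```text
[ 0.44993157 -0.00086215  0.08199054] [1.79975912e+02 4.34874021e-02 1.74546943e+02] 0.021619726915222 [-0.3377492   0.43478794  0.03226329]
```

View pics/wrist2.png

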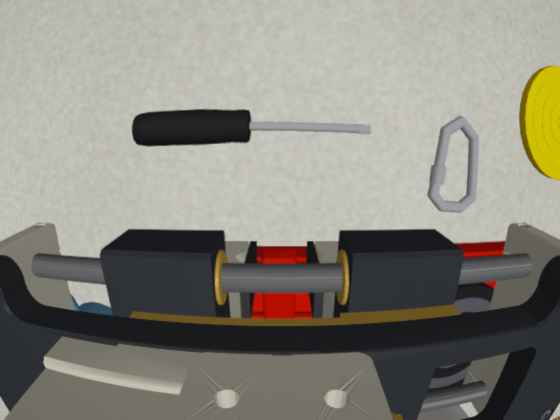

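Call:
move_arm(
  commands=[
    [0.5, 0, 0, 0, 0, 0, 0],
    [0.5, -0.38, 0, -1.27, 0, 0, 0],
    [0.5, -0.85, 0, -2.49, 0, 0, 0],
    [0.5, -1.42, 0, -3.66, 0, 0, 0],
    [0.5, -2.07, 0, -4.78, 0, 0, 0],
    [0.5, -2.82, 0, -5.85, 0, 0, 0],
    [0.5, -3.65, 0, -6.85, 0, 0, 0],
    [0.5, -4.43, 0, -7.67, 0, 0, 0],
  ],
)

```text
clock: 4.3
tool_pos: [0.4923, -0.0062, 0.1579]
orientation: [-179.9, -0.2, 174.5]
force: [-2.1, -4.9, -3.6]
opening: 0.0155
```

Run:
```python
from h import *
for n in ['side']: s=snap(n,n+'3.png')
o=sensors.get_obs();print(o['tool_pos'],o['orientation'],o['opening'],o['force'],o['moment'])
```

```text
[ 0.49351195 -0.00634233  0.15892946] [-1.79873575e+02 -1.38196214e-01  1.74539419e+02] 0.01546921787185181 [-4.08131944 -6.02514707  3.45549755] [-2.28084907e+00  1.61817848e+00 -4.89605711e-04]
```

View pics/side3.png

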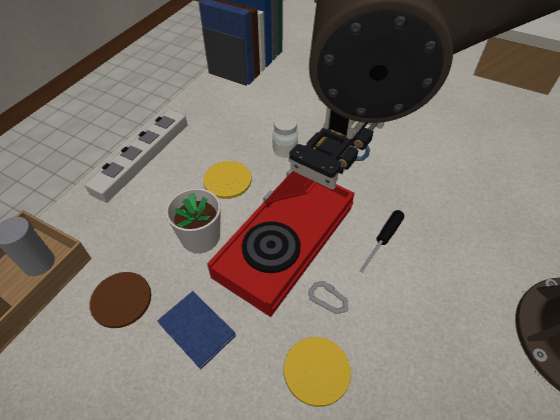

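Call:
move_arm(
  commands=[
    [0.5, -0.85, 0, -0.77, 0, 0, 0],
    [0.5, -1.74, 0, -1.47, 0, 0, 0],
    [0.5, -2.69, 0, -2.11, 0, 0, 0],
    [0.5, -3.67, 0, -2.68, 0, 0, 0],
    [0.5, -4.69, 0, -3.18, 0, 0, 0],
    [0.5, -5.75, 0, -3.61, 0, 0, 0],
    [0.5, -6.83, 0, -3.96, 0, 0, 0],
    [0.5, -7.94, 0, -4.24, 0, 0, 0],
  ],
)

```text
clock: 5.35
tool_pos: [0.5714, -0.0141, 0.2007]
orientation: [-179.9, -0.2, 174.5]
force: [-4.6, -5.7, 1.5]
opening: 0.0157
```

Call:
move_arm(
  commands=[
    [0.5, -1.12, 0, -0.2, 0, 0, 0],
    [0.5, -2.25, 0, -0.32, 0, 0, 0],
    [0.5, -3.39, 0, -0.36, 0, 0, 0],
    [0.5, -4.52, 0, -0.32, 0, 0, 0],
    [0.5, -5.2, 0, -0.25, 0, 0, 0],
    [0.5, -5.5, 0, -0.22, 0, 0, 0],
    [0.5, -5.8, 0, -0.18, 0, 0, 0],
    [0.5, -5.8, 0, -0.18, 0, 0, 0],
  ],
)

```text
clock: 6.35
tool_pos: [0.6304, -0.0199, 0.2033]
orientation: [-179.9, -0.0, 174.5]
force: [-1.9, -7.6, 3.3]
opening: 0.0163
```

Run:
```python
from h import *
o=sensors.get_obs();print(o['tool_pos'],o['orientation'],o['opening'],o['force'],o['moment'])
for n in ['side','scene']: s=snap(n,n+'4.png')
a=cv2.imread('pics/scene4.png')[100:320,160:400]; b=cv2.imread('pics/side4.png')[60:300,180:420]
cv2.imwrite('pics/c4.png',np.hstack([cv2.resize(a,(400,400)),cv2.resize(b,(400,400))]))
```

```text
[ 0.63042981 -0.01992345  0.20334362] [-1.79865563e+02 -2.92438674e-02  1.74526487e+02] 0.016333859497199184 [-1.8545527  -7.57622442  3.28263908] [-2.4654428   1.00725278 -0.07974943]
```

View pics/c4.png

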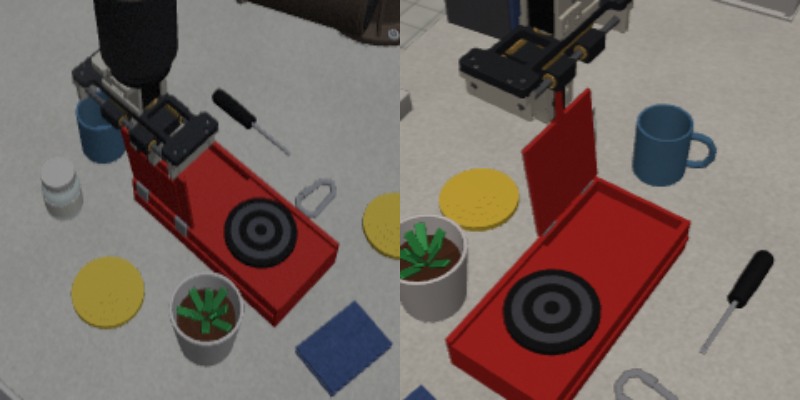

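The force hasn't risen, so the lid isn't at its stop yet. I'll push on in small steps.

Call:
move_arm(
  commands=[
    [0.5, -0.1, 0, 0.02, 0, 0, 0],
    [0.5, -0.2, 0, 0.04, 0, 0, 0],
    [0.5, -0.3, 0, 0.06, 0, 0, 0],
    [0.5, -0.4, 0, 0.08, 0, 0, 0],
    [0.5, -0.5, 0, 0.1, 0, 0, 0],
    [0.5, -0.6, 0, 0.12, 0, 0, 0],
    [0.5, -0.6, 0, 0.12, 0, 0, 0],
    [0.5, -0.6, 0, 0.12, 0, 0, 0],
  ],
)

```text
clock: 7.45
tool_pos: [0.6327, -0.0202, 0.2029]
orientation: [-179.9, -0.4, 174.5]
force: [-17.6, -2.5, 17.8]
opening: 0.0155
```

Call:
move_arm(
  commands=[
    [0.5, -0.1, 0, 0, 0, 0, 0],
    [0.5, -0.2, 0, 0, 0, 0, 0],
    [0.5, -0.3, 0, 0, 0, 0, 0],
    [0.5, -0.3, 0, 0, 0, 0, 0],
    [0.5, -0.2, 0, 0, 0, 0, 0],
    [0.5, -0.1, 0, 0, 0, 0, 0],
    [0.5, 0.1, 0, 0, 0, 0, 0],
    [0.5, 0.2, 0, 0, 0, 0, 0],
  ],
)

```text
clock: 8.45
tool_pos: [0.6325, -0.0202, 0.203]
orientation: [-179.9, -0.2, 174.5]
force: [-8.0, -5.6, 9.9]
opening: 0.0157
```

Run:
```python
from h import *
o=sensors.get_obs();print(o['tool_pos'],o['orientation'],o['opening'],o['force'],o['moment'])
```

```text
[ 0.63252406 -0.02015909  0.20295296] [-1.79862670e+02 -1.51688809e-01  1.74538068e+02] 0.015687162498289896 [-8.00508335 -5.5689404   9.88937303] [-1.73086572  3.44428952 -0.03562684]
```

Call:
move_arm(
  commands=[
    [4, 0, 0, 0, 0, 0, 0],
    [4, 0, 0, 0, 0, 0, 0],
    [4, 0, 0, 0, 0, 0, 0],
    [4, 0, 0, 0, 0, 0, 0],
    [4, 0, 0, -1.5, 0, 0, 0],
    [4, 0, 0, -3, 0, 0, 0],
    [4, 0, 0, -5, 0, 0, 0],
    [4, 0, 0, -7, 0, 0, 0],
  ],
)

```text
clock: 9.45
tool_pos: [0.6348, -0.0186, 0.2734]
orientation: [180.0, 0.1, 174.6]
force: [0.2, -0.2, 1.0]
opening: 0.0396
```

Run:
```python
from h import *
o=sensors.get_obs();print(o['tool_pos'],o['orientation'],o['opening'],o['force'],o['moment'])
for n in ['side','scene']: s=snap(n,n+'5.png')
a=cv2.imread('pics/scene5.png')[100:320,160:400]; b=cv2.imread('pics/side5.png')[60:300,180:420]
cv2.imwrite('pics/c5.png',np.hstack([cv2.resize(a,(400,400)),cv2.resize(b,(400,400))]))
```

```text
[ 0.63483406 -0.01861342  0.27337218] [1.79983649e+02 8.36614662e-02 1.74553622e+02] 0.03964609011220971 [ 0.18457438 -0.23168831  0.97396259] [ 0.01667398 -0.08996073  0.00746884]
```

View pics/c5.png

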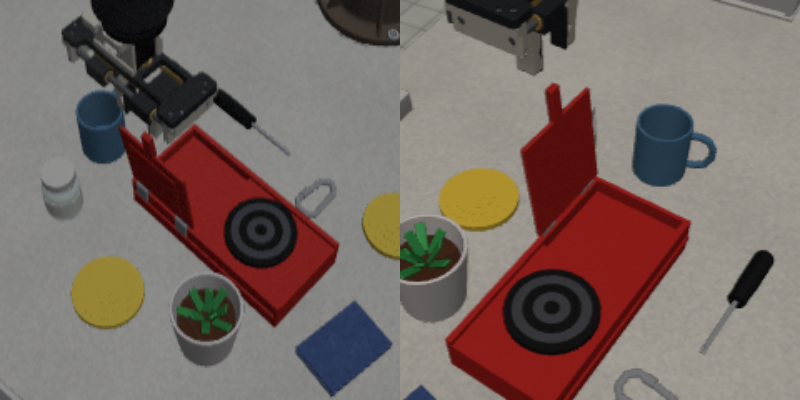

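The lid is standing open and the gripper is clear. Next I go behind the trivet, over the open end.

Call:
move_arm(
  commands=[
    [0, 1.5, 5, 0, 0, 0, 0],
    [0, 3.5, 10, 0, 0, 0, 0],
    [0, 6, 15, 0, 0, 0, 0],
    [0, 8.5, 20, 2, 0, 0, 0],
    [0, 9.5, 22.6, 5, 0, 0, 0],
    [0, 9.5, 22.6, 9, 0, 0, 0],
    [0, 9.5, 22.6, 13, 0, 0, 0],
    [0, 9.5, 22.6, 13, 0, 0, 0],
  ],
)

```text
clock: 10.55
tool_pos: [0.5597, 0.2144, 0.1387]
orientation: [-179.8, -0.3, 174.5]
force: [0.5, -0.2, 0.6]
opening: 0.0007
```

Run:
```python
from h import *
o=sensors.get_obs();print(o['tool_pos'],o['orientation'],o['opening'],o['force'])
for n in ['side','scene','wrist']: s=snap(n,n+'6.png')
a=cv2.imread('pics/scene6.png')[100:320,160:400]; b=cv2.imread('pics/side6.png')[60:340,150:430]
cv2.imwrite('pics/c6.png',np.hstack([cv2.resize(a,(400,400)),cv2.resize(b,(400,400))]))
```

```text
[0.55966695 0.21439795 0.13871396] [-179.78977517   -0.25909926  174.54016562] 0.0006693743898148506 [ 0.45587088 -0.15756583  0.57532298]
```

View pics/c6.png

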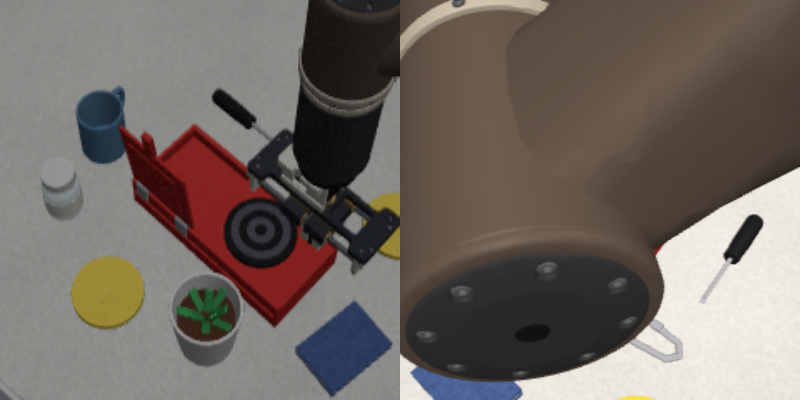

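View pics/wrist6.png

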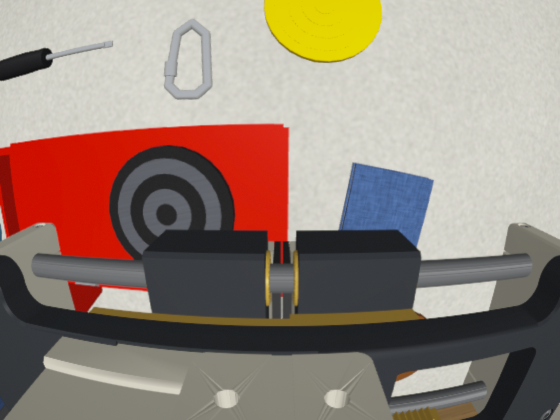

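The wrist view shows the trivet centre at (166,214) and the box's near open corner at (288,126). I'll work both out from this view.

Run:
```python
from h import *
s=L('wrist6');a=L('scene6')
yaw=np.radians(-5.5);ex=np.array([np.cos(yaw),np.sin(yaw)]);ey=np.array([-ex[1],ex[0]])
c=wplane(s,(166,214),.06);k=wplane(s,(288,125),.057)
O=k[:2]+.07*ex-.15*ey
print('trivet',c,'corner',k,'origin',O)
for O in (O,np.array([.55,.071])):
    for q in (c[:2],np.array([.5597,.2144])): print(((q-O)@ex).round(4),((q-O)@ey).round(4))
# rim points
for p in [(235,214),(110,214),(171,146)]: 
    q=wplane(s,p,.06);print(p,np.linalg.norm(q-c),q)
# lid tongue tip in scene6 and side5
b=L('side5')
cv2.imwrite('pics/c7.png',np.hstack([cv2.resize(cv2.imread('pics/scene6.png')[165:225,220:280],(400,400),interpolation=2),cv2.resize(cv2.imread('pics/side5.png')[100:200,250:350],(400,400),interpolation=2)]))
```

```text
trivet [0.55271208 0.12432082 0.06      ] corner [0.49468433 0.22731313 0.057     ] origin [0.5499852  0.07129449]
-0.0024 0.053
-0.004 0.1434
-0.0024 0.0533
-0.0041 0.1437
(235, 214) 0.05646802083921711 [0.55788291 0.18055159 0.06      ]
(110, 214) 0.05264722634525395 [0.54797779 0.07188689 0.06      ]
(171, 146) 0.05435848971594254 [0.49992232 0.13728563 0.06      ]
```

View pics/c7.png

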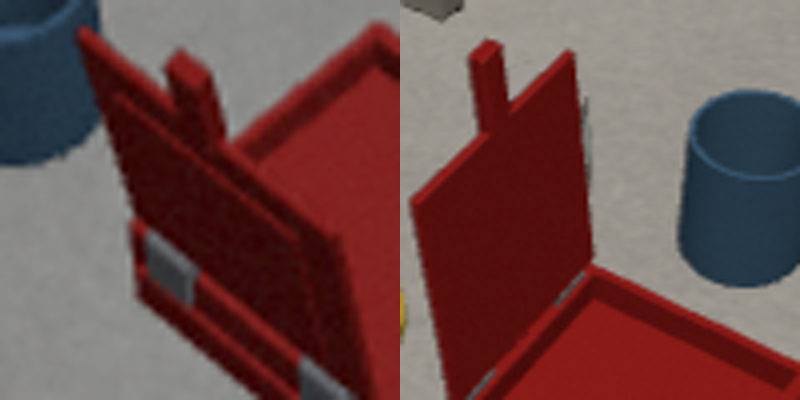

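Call:
move_arm(
  commands=[
    [0, -0.2, 0, 2, 0, 0, 0],
    [0, -0.2, 0, 4, 0, 0, 0],
    [0, -0.2, 0, 5.5, 0, 0, 0],
    [0, -0.2, 0, 7, 0, 0, 0],
    [0, -0.2, 0, 7.8, 0, 0, 0],
    [0, -0.2, 0, 8.2, 0, 0, 0],
    [0, -0.2, 0, 8.5, 0, 0, 0],
    [0, -0.2, 0, 8.5, 0, 0, 0],
  ],
)

```text
clock: 11.7
tool_pos: [0.5635, 0.2152, 0.0563]
orientation: [-180.0, 0.0, 174.5]
force: [-1.1, -0.3, 0.6]
opening: 0.0003
```

Run:
```python
from h import *
o=sensors.get_obs();print(o['tool_pos'],o['orientation'],o['opening'],o['force'])
X,e=tri(L('scene6'),(248.4,175.2),L('side5'),(271.5,112.5));print(X,e)
yaw=np.radians(-5.5);ex=np.array([np.cos(yaw),np.sin(yaw)]);ey=np.array([-ex[1],ex[0]])
d=X[:2]-np.array([.55,.0712]);print(d@ex,d@ey, 'angle',np.pi/2+np.arctan2(d@ex-.066,X[2]-.061))
snap('scene','scene8.png');a=cv2.imread('pics/scene8.png')[160:290,250:390]
cv2.imwrite('pics/c8.png',cv2.resize(a,None,fx=4,fy=4,interpolation=2))
```

```text
[0.56354432 0.21524078 0.05634717] [-1.79999557e+02  5.02711771e-03  1.74549649e+02] 0.0002606143259459002 [-1.13889742 -0.26049443  0.582737  ]
[ 0.62816419 -0.02057597  0.23391524] 0.001690807185230536
0.08660067928711297 -0.0838617490985934 angle 1.68937485535094
```

View pics/c8.png

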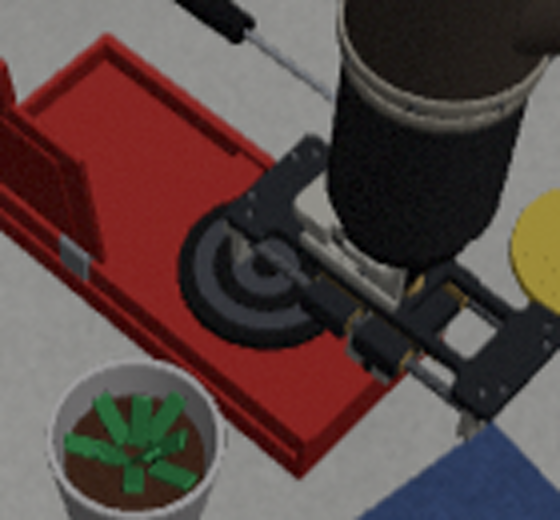

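The lid measures about 1.69 rad, which is at its stop. Now I start the push, after dropping 3 mm.

Call:
move_arm(
  commands=[
    [0, 0.2, 0, 0.3, 0, 0, 0],
    [0, 0.2, -1, 0.3, 0, 0, 0],
    [0, 0.2, -2, 0.3, 0, 0, 0],
    [0, 0.2, -3, 0.3, 0, 0, 0],
    [0, 0.2, -4, 0.3, 0, 0, 0],
    [0, 0.2, -5, 0.3, 0, 0, 0],
    [0, 0.2, -6, 0.3, 0, 0, 0],
    [0, 0.2, -7, 0.3, 0, 0, 0],
  ],
)

```text
clock: 12.75
tool_pos: [0.5548, 0.1451, 0.0533]
orientation: [180.0, 0.0, 174.5]
force: [-0.4, 0.9, 0.3]
opening: 0.0004
```

Run:
```python
from h import *
o=sensors.get_obs();print(o['tool_pos'],o['orientation'],o['opening'],o['force'])
snap('wrist','wrist9.png')
snap('scene','scene9.png');a=cv2.imread('pics/scene9.png')[150:280,230:370]
cv2.imwrite('pics/c9.png',cv2.resize(a,None,fx=4,fy=4,interpolation=2))
```

```text
[0.55483269 0.14506744 0.05332163] [1.79996192e+02 7.77014095e-03 1.74548735e+02] 0.00035378544134267835 [-0.37482794  0.86775398  0.33420254]
```

View pics/c9.png

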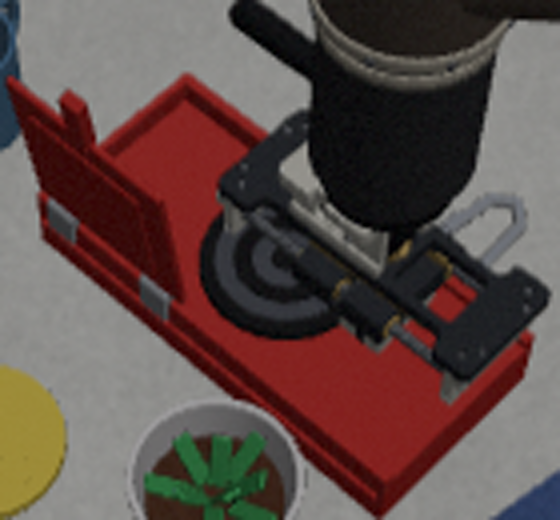

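View pics/wrist9.png

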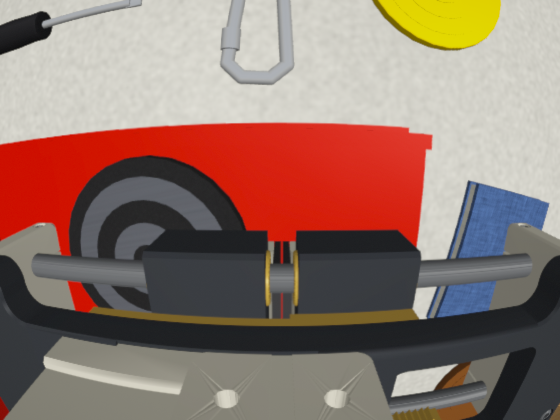

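```bash
cat >> h.py <<'E'
_y=np.radians(-5.5);ex=np.array([np.cos(_y),np.sin(_y)]);ey=np.array([-ex[1],ex[0]])
def loc(X): d=np.asarray(X)[:2]-np.array([.55,.0712]); return (d@ex).round(4),(d@ey).round(4)
E
python3 - <<'E'
from h import *
s=L('wrist9');print(loc(wplane(s,(143,252),.06)),loc(wplane(s,(150,157),.06)),loc(wplane(s,(70,240),.06)),loc(sensors.get_obs()['tool_pos']))
E
```

```text
(np.float64(-0.0064), np.float64(0.0007)) (np.float64(-0.0564), np.float64(0.01)) (np.float64(-0.0115), np.float64(-0.0479)) (np.float64(-0.0025), np.float64(0.0735))
```

Call:
move_arm(
  commands=[
    [0, 0.1, -0.9, 0, 0, 0, 0],
    [0, 0.2, -1.8, 0, 0, 0, 0],
    [0, 0.2, -2.7, 0, 0, 0, 0],
    [0, 0.2, -3.6, 0, 0, 0, 0],
    [0, 0.2, -4.5, 0, 0, 0, 0],
    [0, 0.2, -5.4, 0, 0, 0, 0],
    [0, 0.2, -6.2, 0, 0, 0, 0],
    [0, 0.2, -7, 0, 0, 0, 0],
  ],
)

```text
clock: 13.85
tool_pos: [0.546, 0.0756, 0.0532]
orientation: [-180.0, -0.0, 174.5]
force: [-0.4, 0.7, 0.3]
opening: 0.0002
```

Run:
```python
from h import *
o=sensors.get_obs();print(o['tool_pos'],loc(o['tool_pos']),o['force'])
snap('wrist','wrist10.png')
snap('scene','scene10.png');a=cv2.imread('pics/scene10.png')[150:280,230:370]
b=cv2.imread('pics/wrist10.png')[100:330,:330]
cv2.imwrite('pics/c10.png',np.hstack([cv2.resize(a,(400,371),interpolation=2),cv2.resize(b,(400,371))]))
```

```text
[0.54603114 0.07559041 0.05316326] (np.float64(-0.0044), np.float64(0.004)) [-0.44589032  0.65443212  0.27466087]
```

View pics/c10.png

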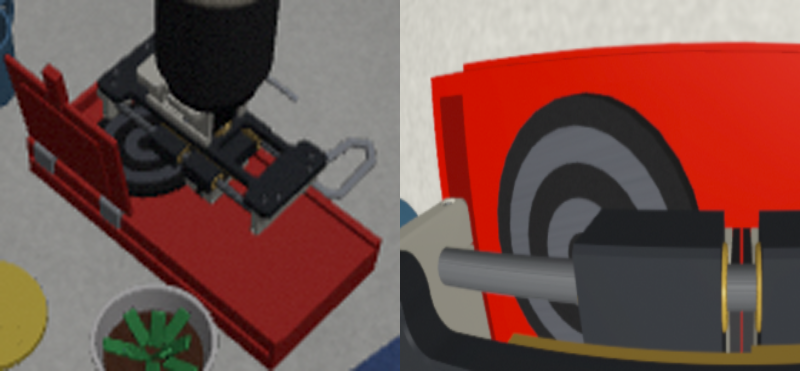

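Call:
move_arm(
  commands=[
    [0, 0, -0.4, 0, 0, 0, 0],
    [0, 0, -0.7, 0, 0, 0, 0],
    [0, 0, -1.0, 0, 0, 0, 0],
    [0, 0, -1.2, 0, 0, 0, 0],
    [0, 0, -1.4, 0, 0, 0, 0],
    [0, 0, -1.6, 0, 0, 0, 0],
    [0, 0, -1.7, 0, 0, 0, 0],
    [0, 0, -1.7, 0, 0, 0, 0],
  ],
)

```text
clock: 14.95
tool_pos: [0.5446, 0.0592, 0.0533]
orientation: [-180.0, 0.0, 174.5]
force: [0.2, 0.1, 0.1]
opening: 0.0001
```

Run:
```python
from h import *
o=sensors.get_obs();print(o['tool_pos'],loc(o['tool_pos']),o['force'])
snap('wrist','wrist11.png')
snap('scene','scene11.png');a=cv2.imread('pics/scene11.png')[150:280,230:370]
b=cv2.imread('pics/wrist11.png')[100:330,:330]
cv2.imwrite('pics/c11.png',np.hstack([cv2.resize(a,(400,371),interpolation=2),cv2.resize(b,(400,371))]))
```

```text
[0.54457159 0.05921908 0.05326597] (np.float64(-0.0043), np.float64(-0.0124)) [0.23166769 0.05193161 0.13110742]
```

View pics/c11.png

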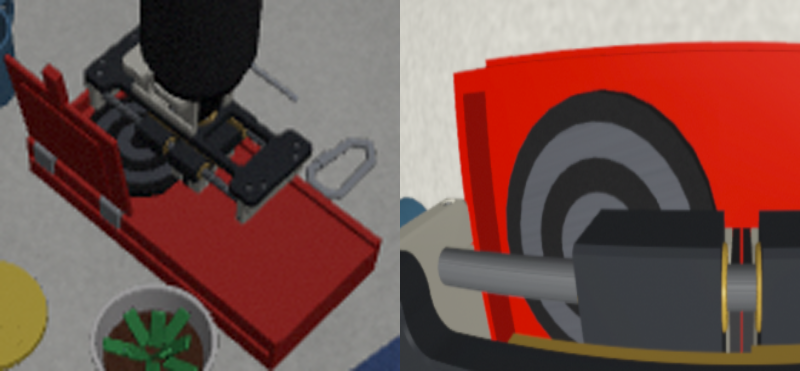

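The force fell to zero, so the trivet has probably dropped. I'll back off, lift straight up and look.

Call:
move_arm(
  commands=[
    [0, 0.2, 1.5, 0, 0, 0, 0],
    [0, 0.5, 3, -0.5, 0, 0, 0],
    [0, 0.8, 4.5, -3, 0, 0, 0],
    [0, 1, 6, -7, 0, 0, 0],
    [0, 1, 9, -11, 0, 0, 0],
    [0, 1, 13, -15, 0, 0, 0],
    [0, 1, 17, -17, 0, 0, 0],
    [0, 1, 21, -17, 0, 0, 0],
  ],
)

```text
clock: 16.05
tool_pos: [0.555, 0.2723, 0.2263]
orientation: [179.8, 0.2, 174.6]
force: [0.3, 0.0, -1.0]
opening: 0.0007
```

Run:
```python
from h import *
o=sensors.get_obs();print(o['tool_pos'],loc(o['tool_pos']),o['force'])
for n in ('scene','side','wrist'): snap(n,n+'12.png')
a=cv2.imread('pics/scene12.png')[150:290,220:370]
b=cv2.imread('pics/side12.png')[100:320,180:420]
cv2.imwrite('pics/c12.png',np.hstack([cv2.resize(a,(400,371),interpolation=2),cv2.resize(b,(400,371))]))
```

```text
[0.55495558 0.27228113 0.2263134 ] (np.float64(-0.0143), np.float64(0.2006)) [ 0.33775388  0.00630005 -0.9944836 ]
```

View pics/c12.png

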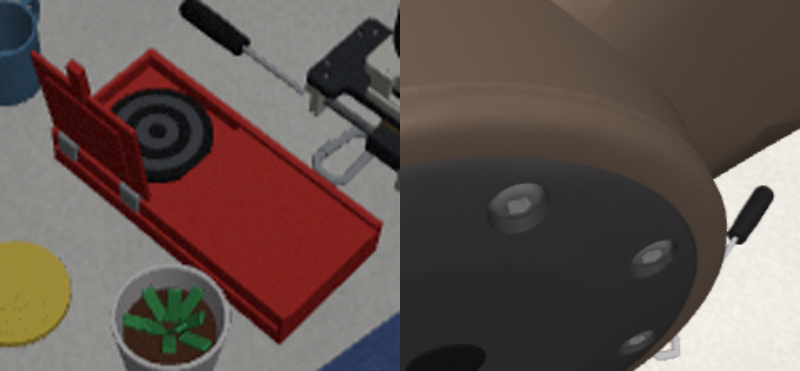

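View pics/wrist12.png

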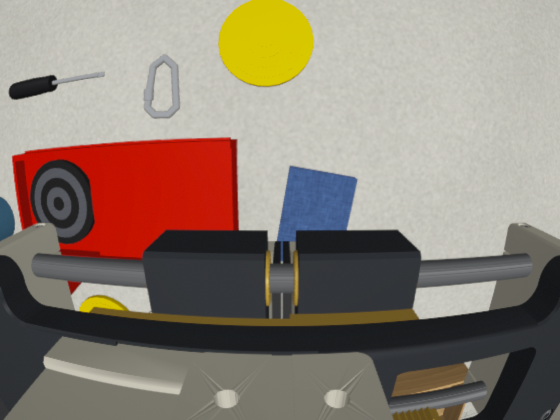

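Call:
move_arm(
  commands=[
    [0, 3, -2, -2, 0, 0, 0],
    [0, 6, -5, -4, 0, 0, 0],
    [0, 9, -9, -4, 0, 0, 0],
    [0, 11, -14, -4, 0, 0, 0],
    [0, 11, -20, -4, 0, 0, 0],
    [0, 11, -26, -4, 0, 0, 0],
    [0, 11, -32, -4, 0, 0, 0],
    [0, 11, -38, -4, 0, 0, 0],
  ],
)

```text
clock: 17.2
tool_pos: [0.4079, -0.1002, 0.2638]
orientation: [180.0, 0.1, 174.6]
force: [2.0, -0.2, -0.9]
opening: 0.0002
```

Call:
move_arm(
  commands=[
    [0, 0, -5, 0, 0, 0, 0],
    [0, 0, -10, 0, 0, 0, 0],
    [0, 0, -15, 0, 0, 0, 0],
    [0, 0, -20, 0, 0, 0, 0],
    [0, 0, -23, 0, 0, 0, 0],
    [0, 0, -23, 0, 0, 0, 0],
    [0, 0, -23, 0, 0, 0, 0],
    [0, 0, -23, 0, 0, 0, 0],
  ],
)

```text
clock: 18.2
tool_pos: [0.3871, -0.3267, 0.2635]
orientation: [180.0, 0.0, 174.6]
force: [0.7, 0.2, 0.3]
opening: 0.0004
```

Run:
```python
from h import *
o=sensors.get_obs();print(o['clock'],o['tool_pos'],loc(o['tool_pos']),o['force'])
for n in ('scene','side'): snap(n,n+'13.png')
a=cv2.imread('pics/scene13.png')[150:290,220:370]
b=cv2.imread('pics/side13.png')[100:320,180:420]
cv2.imwrite('pics/c13.png',np.hstack([cv2.resize(a,(400,371),interpolation=2),cv2.resize(b,(400,371))]))
```

```text
18.2 [ 0.38711221 -0.32669026  0.26351627] (np.float64(-0.124), np.float64(-0.4117)) [0.70956258 0.23414904 0.34662575]
```

View pics/c13.png

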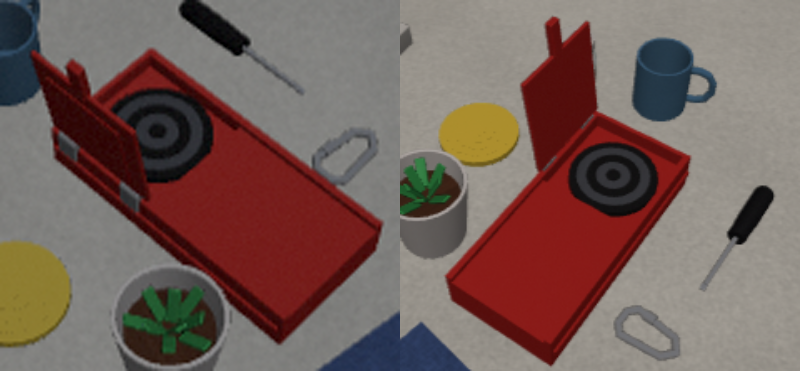

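View pics/side13.png

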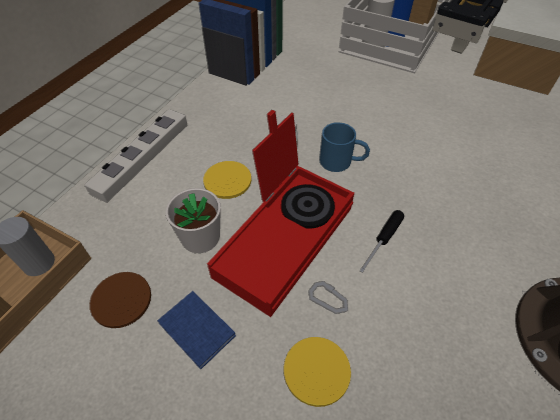

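Run:
```python
from h import *
def dot(s,p):
    f=s['frame'].astype(float).sum(2);x,y=p;w=f[y-5:y+6,x-5:x+6];k=np.clip(np.percentile(w,60)-w,0,None)
    yy,xx=np.mgrid[-5:6,-5:6];k=k*(np.hypot(xx,yy)<4.6);return (x+(k*xx).sum()/k.sum(),y+(k*yy).sum()/k.sum())
for f,pa,pb in (('0',(317,226),(271,244)),('13',(279,199),(308,203))):
    a=L('scene'+f);b=L('side'+f);A=dot(a,pa);B=dot(b,pb);X,e=tri(a,A,b,B);print(f,A,B,X.round(4),loc(X),e)
# rim outline at z=.048 about measured centre vs view
a=L('scene13');b=L('side13')
out=[]
for s,p,(x0,y0),z in ((a,'scene13',(240,165),.048),(b,'side13',(260,165),.048)):
    im=cv2.imread('pics/%s.png'%p); c=plane(s,dot(s,(279,199) if s is a else (308,203)),z);print(loc(c))
    im=cv2.resize(im[y0:y0+80,x0:x0+105],None,fx=3.8*1,fy=3.8,interpolation=2)
    t=np.linspace(0,2*np.pi,90)
    pts=np.array([(proj(s,c+.055*np.array([np.cos(u),np.sin(u),0]))-(x0,y0)+.5)*3.8 for u in t],int)
    im2=im.copy();
    for q in pts[::3]: cv2.circle(im2,tuple(int(v) for v in q),1,(0,255,0),-1)
    out.append(np.vstack([im[:290],im2[:290]]))
cv2.imwrite('pics/c14.png',np.hstack(out))
```

```text
0 (np.float64(316.0828914317611), np.float64(225.95143734300865)) (np.float64(270.78551167357625), np.float64(244.04691250272748)) [0.5513 0.1227 0.0606] (np.float64(-0.0036), np.float64(0.0514)) 0.0009250099093466531
13 (np.float64(278.57256020278834), np.float64(198.9882762991128)) (np.float64(307.59152677857713), np.float64(203.28737010391686)) [ 0.5385 -0.0067  0.0489] (np.float64(-0.004), np.float64(-0.0787)) 0.0009416945524870053
(np.float64(-0.0039), np.float64(-0.0781))
(np.float64(-0.0037), np.float64(-0.0804))
```

View pics/c14.png

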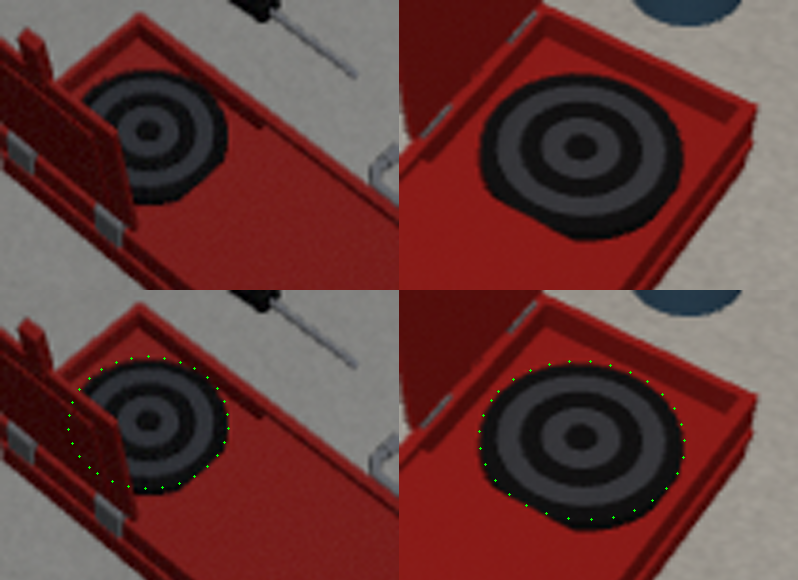

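The trivet's top fell from 60.6 to 48.9 mm, and the step hides its lower rear rim, so it lies flat in the pocket. The robot is clear of everything, so I'm handing in.

Run:
```python
from h import *
d=np.abs(L('side0')['frame'].astype(int)-L('side13')['frame']).max(2)>60
n,_,st,_=cv2.connectedComponentsWithStats(d.astype(np.uint8));print([list(r) for r in st[1:] if r[4]>15])
job.close_job()
```

```text
[[np.int32(444), np.int32(0), np.int32(58), np.int32(27), np.int32(811)], [np.int32(437), np.int32(2), np.int32(12), np.int32(13), np.int32(55)], [np.int32(471), np.int32(32), np.int32(5), np.int32(4), np.int32(20)], [np.int32(454), np.int32(38), np.int32(11), np.int32(7), np.int32(49)], [np.int32(252), np.int32(110), np.int32(47), np.int32(91), np.int32(2511)], [np.int32(514), np.int32(142), np.int32(46), np.int32(161), np.int32(3690)], [np.int32(299), np.int32(166), np.int32(55), np.int32(23), np.int32(351)], [np.int32(281), np.int32(184), np.int32(54), np.int32(45), np.int32(1757)], [np.int32(351), np.int32(201), np.int32(8), np.int32(10), np.int32(57)], [np.int32(241), np.int32(221), np.int32(60), np.int32(52), np.int32(2403)]]
the job is handed in; nothing more can be done
```

I opened the lid to its stop, then slid the trivet along the deck with shut fingertips until it dropped into the pocket. I handed the job in at about 18 s with the arm well clear.

- **Lid:** I gripped the tongue and swung it open. At the end, the force rose to about 18 N per axis with almost no further travel. After release the lid measured about 1.69 rad against the 1.7 stop, and the last pictures show it still standing open.
- **Trivet:** its top fell from 60.6 to 48.9 mm, and its centre lies at (-4, -79) mm in the box's frame. That is inside the pocket, and the step hides its lower rear rim, so it lies flat.
- **Other things:** comparing the first and last side pictures, only the lid, tongue, trivet and arm changed.
- **Disagreements:** my first corner and outline measurements came out 5 to 8 mm too low, and the scene and side views differed by up to about 7 mm. The wrist view and the trivet's centre mark settled both.

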